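# Bring the cuvette into the photometer's beam

### The job

Slide the thumb latch on the photometer aside so that its sample cover springs open, then slide the cell carriage inside until the tall stoppered cuvette stands squarely in front of the lens barrel. Then press the cover shut again until the latch snaps back over it, with the cuvette and the two short blanks still standing in their wells and everything else on the bench left where it is.

Things in the scene. Friction and masses are not known exactly. Their poses are not given: they have to be found in the camera images.
- photometer: Fixed white bench photometer, 240 (x) x 320 (y) x 110 mm high. Origin on the table under the middle of its sample chamber; its x points away from the robot side (front face at x = -125, back at x = +115), y to the left along its front, z up. Its flat top deck is at z = 110. Sample chamber: opening x -45 to +45, y -90 to +90, floor at z = 45, under the cover. All offsets below are in this frame, in mm.
- beam (a point): Point in the chamber on the light beam, at the height of the wells' floor: (12, 0, 49), axes as the photometer. The beam runs along x at y = 0; it is marked by an aluminium lens barrel (14 mm in diameter, axis at z = 82) that stands out of the rear chamber wall to x = 24, and by a short thin line on the front rim (dark) and on the chamber floor in front of the carriage (white). A cuvette standing squarely before the barrel has its centre at y = 0.
- latch (a joint): Thumb latch on the front deck, slides to photometer +y; 0 = home, 0.018 m = end stop. A spring pushes it home (2 N at home, 3.5 N at the stop). Its small steel tongue lies over the steel nose in the middle of the cover's front edge; at about 0.013 the nose is free and the cover springs up by itself. The tongue has a sloping top: the cover's nose pushes the latch aside when the cover is pressed down, and the latch then snaps home over it.
- latch_pad (a point): Centre of the latch's black ribbed thumb pad, 18 (x) x 14 (y) x 14 mm high, standing on the deck; (-99, 0, 117) at home. The deck around it is free at both sides. Steel arm and tongue run from it towards the cover, from x = -90 to x = -59, y -10 to +10, up to z = 139 (at home).
- cover (a joint): Grey hinged cover; 0 = shut and latched, 1.35 rad = open, at its stop (77 degrees). The hinge is along y at the rear; a damped spring swings it open in about a second (0.36 N m at shut, 0.16 N m open, less the weight of 0.15 kg); it can be pressed to -0.02. Pressing it shut takes about 3 to 12 N at the front edge, the most just before it snaps in.
- cover_hinge (a point): Point on the cover's hinge line, (58, 0, 114). The point turns with the cover: unturned it has the photometer's axes, opening turns it about +y so that the front edge rises. From the hinge the cover plate reaches 113 mm forward (its -x) and its nose (steel pin, 6 mm thick) 126 mm; it is 200 mm wide (y) and 12 mm thick, the underside level with the hinge line.
- cover_press (a point): Point on the cover's outer (upper) face on the middle line, 90 mm from the hinge and 12 mm above the underside, on a black pressing strip 30 x 90 mm. At shut (-32, 0, 126).
- carriage (a joint): Aluminium cell carriage in the chamber, slides to photometer +y; 0 = start, at its stop at the right, 0.070 m = left stop. It stays where it is left (1.5 N friction). 70 mm long (y), three wells 22 mm apart in a row along y at x = 12; at joint 0 their centres are at y = -59, -37 and -15; its walls end at z = 69.
- post_top (a point): Middle of the top of the carriage's black square upright post, 12 x 12 mm, by which it is pushed or gripped; in front of the middle well, at (-22, -37 + carriage travel, 101). The post stands free from z = 49 to z = 101; the front chamber wall is 17 mm before it, and the cells begin 22 mm behind it.
- cuvette: Loose clear cuvette with a white stopper, 12.5 x 12.5 x 50 mm, 12 g, standing in one of the three wells (14 mm square, 20 mm deep, floor at z = 49), which one varies. Origin at the centre of its underside. Its top is at z = 99.
- blank_a: Loose dark steel-grey square blank, 12.5 x 12.5 x 28 mm, 20 g, in one of the other wells; origin at the centre of its underside.
- blank_b: Second blank, the same.
- beaker: Clear beaker, 100 mm wide, 130 mm high, to the right of the photometer. Origin at the centre of its underside.
- tip_box: Pipette tip box, 122 x 87 x 70 mm, left of the photometer. Origin at the centre of its underside.
- reagent_jar: White jar with red cap, 70 mm wide, 130 mm high, right and behind. Origin at the centre of its underside.
- wash_bottle: Wash bottle with bent spout, 64 mm wide, 195 mm high, left and behind. Origin at the centre of its underside.
- flask: Small conical flask, 76 mm wide, 104 mm high, left and in front. Origin at the centre of its underside.
- lab_spatula: Slim double-ended steel laboratory spatula, 195 mm long, 5 mm thick, lying on the table to the right and in front. Origin at about the middle of its underside.

How it is judged:
On the way, in this order (a step that is already met when the one before it is completed fails the run):
1. the latch is slid aside and the cover has sprung open (value of joint cover above 1.2 rad), for 0.2 s.
2. with the cover open, the tall cuvette stands before the lens barrel (y of cuvette in the frame of beam between -0.004 and 0.004 m and value of joint cover above 1 rad and velocity of joint carriage between -0.005 and 0.005 m/s), for 0.3 s.
At the end, for the whole second after the job is handed in: The cover is shut (within 0.03 rad) and held by the latch, which is home (within 3 mm); the cuvette's centre is within 4 mm sideways of the beam; the cuvette and both blanks stand upright (within 0.15 rad) on the floor of their wells (within 4 mm), at rest (value of joint cover below 0.03 rad and value of joint latch below 0.003 m and y of cuvette in the frame of beam between -0.004 and 0.004 m and z of each of cuvette, blank_a, blank_b in the frame of beam below 0.004 m and angle between each of cuvette, blank_a, blank_b's own z axis and vertical below 0.15 rad and linear speed of cuvette below 0.01 m/s); the robot touches nothing.
It fails at once if a bystander (beaker, tip box, jar, wash bottle, flask, spatula) is displaced by more than 30 mm (distance of any of beaker, tip_box, reagent_jar, wash_bottle, flask, lab_spatula from where it was at the start of the episode above 0.03 m).
It fails at once if the cuvette or a blank is lifted or knocked out of its well (z of any of cuvette, blank_a, blank_b in the frame of beam above 0.015 m).
It also fails if it takes over 61 s, if anything falls off the work surface, if the arm or the gripper's body presses on something with over 40 N, if the wrist force passes 120 N, or if a joint passes its speed limit or range.

### The arm

A 7-joint arm with a two-finger parallel gripper is mounted at the origin on the work surface. World frame = base frame: x ahead of the robot, y to its left, z up, the work surface at z = 0. Lengths are in m, angles in rad, forces in N, time in s.
With the tool pointing down it reaches from about 0.4 to 0.85 m from the base axis. Payload 6.9 kg.
Tool frame: the origin (TCP) lies midway between the tips of the shut fingers; the grasp point (between the pads) lies behind it (ctrl.pinch_z is the z of the grasp point in the tool frame, in m); z points along the fingers, y is the line along which they close (so a half turn about z gives the same grasp; the last joint's range is limited). The gripper opens to 85 mm and grips with 20 to 120 N. Pads are 22 mm wide; open, the fingers measure 114 mm over their backs; the gripper's body (76 mm by 85 mm) begins 54 mm behind the grasp point. The pads swing forward as they close: fully open they stand 13 mm farther back than shut.
Start: joints at [-1.075, 0.507, -0.238, 1.5, 0.126, 1.149, -0.155], TCP at [0.238, 0.578, 0.231] pointing down, gripper open.
Joint ranges: [-3.08, 3.08], [-0.24, 2.05], [-1.43, 1.35], [0, 2.5], [-1.52, 4.66], [0.17, 1.96], [-2.89, 2.89]. Speed limits (rad/s): [2.39, 2.39, 3.14, 3.14, 3.14, 3.14, 3.14].

### API

Orientations are given as a unit quaternion [w, x, y, z].
In Python, from station import ctrl, get_state, vision, ticket, models gives the robot as it stands. Calls block until the motion is done:
- ctrl.movep(position, orientation): joint-space move of the TCP to a pose.
- ctrl.movel(position, frame=None, max_speed=0.15): straight line of the TCP; frame=None keeps the orientation; max_speed is the mean speed in m/s.
- ctrl.set_joints(angles): joint-space move.
- ctrl.ungrasp() and ctrl.close_gripper(force=None): open the fingers fully, or close them until they stop; force is the grip in N (None keeps the last).
- ctrl.pause(seconds).
- ctrl.ik(position, orientation): joint angles nearest the present ones, or None.
- get_state(): the state.
- vision.grab_frame(name): name is "scene" or "top" or "wrist"; returns (picture, depth): 420x560x3 uint8, blue, green, red; 420x560 float32, m along the optical axis (not along the pixel's ray), 0 where there is no reading.
- vision.camera_info(name): a dict with "mtx" (3x3 intrinsics, pixels), "R" (3x3) and "t" (3): a world point X has camera coordinates R X + t; the wrist camera has in their place "hand_eye" (4x4, takes a point from camera to tool coordinates, whose origin is the TCP and whose axes are the flange's). Camera axes: x right, y down, z forward; pixel columns grow to the right and rows downward; lengths in m; the calibration is good to about 2 mm. A picture is of the moment at which its call begins: read the wrist's pose just before it. camera_info takes no time and is no camera call.
A pose or a line that the arm cannot do raises ctrl.Unreachable and nothing moves.
- ticket.close_job(): hands the job in; it is judged then, once.
Trained networks look in the newest picture that a camera, given by its name, has taken for a name from the list of things; names that differ only in an ending like _2 or _b are one class to them, and where a whole thing is asked for, a point or a joint stands for the part that bears it (a point fixed in the world has none). Each returns a list of dicts, best first, with "p" (0 to 1); they miss things now and then, are a little off and sometimes report something else, mostly with a low value. They report only what shows in the picture. A call takes as long as a camera call.
- models.recognise(camera, target): "point" ([column, row] in pixels, amid what is visible of it).
- models.masks_of(camera, target): "mask" (420x560 bool, what is visible of it) and "point" ([column, row] in pixels, amid what is visible of it).
The state is a dict: "time": time; "qpos": joint angles; "qd": joint speeds; "tau": joint torques, N m; "tcp_pos": TCP position; "eef_rot": TCP orientation; "contact_force": force on the tool from outside, world axes, zero at the start; "wrist_torque": the same for the moment, N m; "width": finger opening in m; "gripper_force": force on a finger pad.
Only numpy, scipy, OpenCV 4.12 (cv2) and the standard library are available. Lean on these libraries where they do the work, as an engineer would, in place of code of your own. Each camera call takes 0.05 s, during which the arm holds its last target. There are 200 camera calls.

## Working session

There is one attempt and no reset: what is moved stays moved. The work goes in short steps, each a Python script; the robot and the scene stay as the last script left them, time stands still between calls to the robot, and variables do not carry over. Pictures are saved under pics/ and viewed, at most 10 in all, crops included, and the job is handed in when it is done.

```bash
ls; mkdir -p pics; cat > h.py <<'E'
import numpy as np, cv2
from station import ctrl, get_state, vision, ticket, models
def world(cam,px,depth,st=None):
    i=vision.camera_info(cam); u,v=px
    c=np.linalg.inv(i["mtx"])@np.array([u,v,1.])*depth
    return np.array(i["R"]).T@(c-np.array(i["t"]))
E
python3 - <<'E'
from h import *
s=get_state(); print({k:np.round(v,3) for k,v in s.items()}, ctrl.pinch_z)
ims=[]
for c in("scene","top"):
    im,d=vision.grab_frame(c); ims.append(im); np.save(c+"_d.npy",d)
    i=vision.camera_info(c); print(c,np.round(i["mtx"],1).tolist(),np.round(i["R"],3).tolist(),np.round(i["t"],3))
    for t in("photometer","latch_pad","cover_press","cover"):
        for r in models.recognise(c,t)[:2]:
            u,v=map(int,np.round(r["point"])); dd=np.median(d[v-1:v+2,u-1:u+2]); print(c,t,round(r["p"],2),u,v,np.round(world(c,(u,v),dd),3))
cv2.imwrite("pics/a.png",ims[0]);cv2.imwrite("pics/b.png",ims[1])
print(vision.camera_info("wrist"))
E
```

```text
pics
{'time': np.float64(0.0), 'qpos': array([-1.075,  0.508, -0.238,  1.501,  0.126,  1.149, -0.155]), 'qd': array([-0.001,  0.   , -0.   ,  0.002,  0.001, -0.001,  0.001]), 'tau': array([-1.0000e-03, -6.2059e+01, -2.1870e+00, -2.4967e+01,  1.3000e-02,
        1.2000e-02, -0.0000e+00]), 'tcp_pos': array([0.238, 0.577, 0.23 ]), 'eef_rot': array([-0.   ,  0.194,  0.981, -0.001]), 'contact_force': array([ 0.51 , -0.321,  0.634]), 'wrist_torque': array([-0.018, -0.01 , -0.   ]), 'gripper_force': np.float64(0.0), 'width': np.float64(0.085)} -0.0187
scene [[462.7, 0.0, 274.9], [0.0, 462.7, 215.4], [0.0, 0.0, 1.0]] [[0.836, 0.548, -0.014], [0.395, -0.62, -0.678], [-0.381, 0.561, -0.735]] [-0.455 -0.131  1.208]
scene photometer 0.69 320 229 [0.638 0.016 0.126]
scene latch_pad 0.43 286 192 [0.528 0.069 0.123]
scene cover_press 0.96 318 207 [0.606 0.065 0.126]
scene cover_press 0.64 182 323 [ 0.486 -0.236  0.001]
scene cover 0.88 322 210 [0.617 0.061 0.127]
top [[491.4, 0.0, 282.4], [0.0, 491.4, 211.9], [0.0, 0.0, 1.0]] [[0.058, -0.998, -0.003], [-0.975, -0.056, -0.215], [0.215, 0.016, -0.977]] [-0.019  0.565  1.198]
top photometer 0.67 260 195 [0.589 0.069 0.128]
top cover_press 0.91 255 187 [0.609 0.083 0.127]
top cover_press 0.16 167 222 [0.52  0.304 0.07 ]
top cover 0.79 256 189 [0.605 0.08  0.126]
top cover 0.46 373 249 [ 0.492 -0.231  0.   ]
{'mtx': array([[363.26106205,   0.        , 280.27470652],
       [  0.        , 363.26106205, 205.31011897],
       [  0.        ,   0.        ,   1.        ]]), 'hand_eye': array([[ 1.62550526e-03, -9.47584414e-01, -3.19501386e-01,
         8.13354673e-02],
       [ 9.99998676e-01,  1.51670408e-03,  5.89349447e-04,
         1.05821188e-03],
       [-7.38692947e-05, -3.19501921e-01,  9.47585625e-01,
        -1.41631252e-01],
       [ 0.00000000e+00,  0.00000000e+00,  0.00000000e+00,
         1.00000000e+00]])}
```

View pics/a.png

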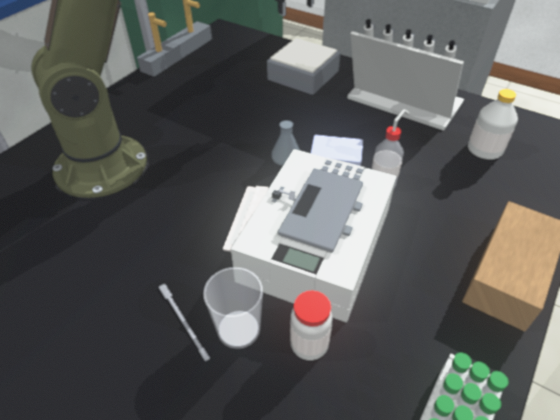

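View pics/b.png

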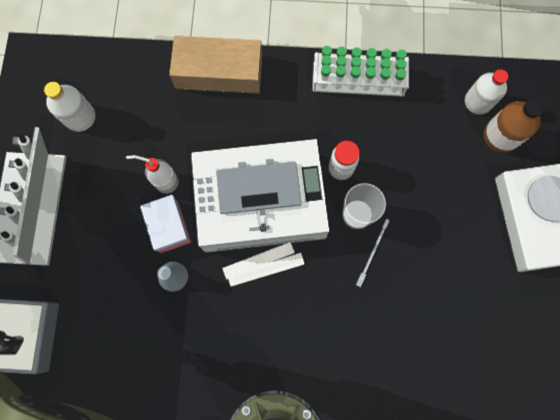

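The scene view shows the photometer, with the latch at about (278,195) and the cover at (322,210). In the top view the latch is at (263,226), the cover at (258,187), and the bystanders are clear of the deck. Next I fit the deck rectangle from depth and take a close look with the wrist camera.

```bash
cat >> h.py <<'E'
def cloud(cam,d,T=None):
    i=vision.camera_info(cam); v,u=np.mgrid[0:420,0:560]
    c=np.stack([u,v,np.ones_like(u)],-1).reshape(-1,3)@np.linalg.inv(i["mtx"]).T*d.reshape(-1,1)
    if cam=="wrist": 
        c=c@T[:3,:3].T+T[:3,3]
    else: c=(c-np.array(i["t"]))@np.array(i["R"])
    return c.reshape(420,560,3)
def wristT():
    from scipy.spatial.transform import Rotation as R
    s=get_state(); w,x,y,z=s["eef_rot"]; T=np.eye(4); T[:3,:3]=R.from_quat([x,y,z,w]).as_matrix(); T[:3,3]=s["tcp_pos"]
    return T@vision.camera_info("wrist")["hand_eye"]
def fit_deck(P,lo=.1,hi=.135):
    m=(P[...,2]>lo)&(P[...,2]<hi)&(np.hypot(P[...,0]-.62,P[...,1]-.07)<.25)
    n,l,st,_=cv2.connectedComponentsWithStats(m.astype(np.uint8)); k=1+np.argmax(st[1:,4])
    Q=P[l==k][:,:2].astype(np.float32)
    return cv2.minAreaRect((Q*1000))
E
python3 - <<'E'
from h import *
for c in("scene","top"):
    P=cloud(c,np.load(c+"_d.npy"))
    print(c,fit_deck(P), fit_deck(P,.122,.135))
    i=vision.camera_info(c)
E
```

```text
scene ((603.1917114257812, 73.91383361816406), (240.42764282226562, 323.7114562988281), 9.786738395690918) ((609.6541137695312, 74.76175689697266), (113.4715576171875, 203.855712890625), 9.792097091674805)
top ((605.92724609375, 74.49571990966797), (242.56536865234375, 320.5960998535156), 9.824580192565918) ((611.4202880859375, 75.24420166015625), (114.33818054199219, 199.9547119140625), 9.787286758422852)
```

```bash
cat >> h.py <<'E'
A=np.deg2rad(9.79); O=np.array([.6092,.0748,0]); ex=np.array([np.cos(A),np.sin(A),0]); ey=np.array([-np.sin(A),np.cos(A),0])
Q=np.array([0,-np.sin(A/2),np.cos(A/2),0])
def W(x,y,z): return O+ex*x/1e3+ey*y/1e3+np.array([0,0,z/1e3])
def F(p): p=np.asarray(p)-O; return np.stack([p@ex,p@ey,p[...,2]],-1)*1e3
def where():
    s=get_state(); f=s["contact_force"]; return "t%.1f"%s["time"],np.round(F(s["tcp_pos"]),1),"F",np.round([f@ex,f@ey,f[2]],1)
def wrist(name):
    T=wristT(); im,d=vision.grab_frame("wrist"); P=F(cloud("wrist",d,T)); np.save(name+".npy",P); cv2.imwrite("pics/"+name+".png",im); return im,P
E
python3 - <<'E'
from h import *
ctrl.close_gripper(20)
ctrl.movep(W(-107,-50,190),Q)
print(where(),np.round(get_state()["eef_rot"],3),Q)
im,P=wrist("c")
for t in("latch_pad","latch","cover_press"):
    for r in models.recognise("wrist",t)[:2]:
        u,v=map(int,np.round(r["point"])); print(t,round(r["p"],2),u,v,P[v,u].round(1))
m=(P[...,2]>119)&(P[...,2]<129)&(P[...,0]<-85)&(P[...,0]>-120)&(abs(P[...,1])<25)
print(m.sum(),P[m].min(0),P[m].max(0),np.median(P[m],0))
E
```

```text
('t3.5', array([-106.7,  -49. ,  190.1]), 'F', array([0.2, 0.4, 0.2])) [ 0.    -0.086  0.996  0.   ] [ 0.         -0.08532998  0.99635275  0.        ]
latch_pad 0.66 363 256 [-76.2   7.9 108.8]
latch 0.71 362 256 [-76.    7.3 108.5]
cover_press 0.63 427 319 [-38.3  49.8 125.9]
761 [-107.062802     -6.33830603  119.01542601] [-85.01016097  10.99551385 125.63143453] [-97.24011953   1.42463987 123.31721857]
```

View pics/c.png

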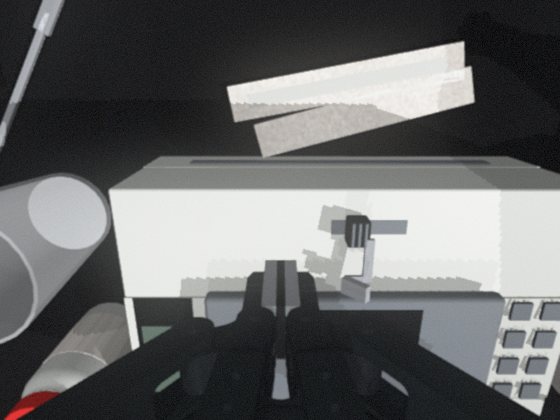

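The wrist view shows the black thumb pad at (357,230) with its steel arm running down to the cover at (360,290). This agrees with the fitted frame to within about 1.5 mm. I'm pushing the latch now.

```bash
python3 - <<'E'
from h import *
ctrl.movel(W(-106,-42,150)); ctrl.movel(W(-106,-42,114))
print(where())
ctrl.movel(W(-106,-24,114))
for y in range(-21,12,3):
    ctrl.movel(W(-106,y,114),max_speed=.05); w=where(); print(*w)
    if w[3][1]<-8: break
    d=None
    if y>=-6:
        im,d=vision.grab_frame("top"); P=F(cloud("top",d)); m=(P[...,2]>170)&(P[...,0]>20)&(P[...,0]<90)&(abs(P[...,1])<95); print(m.sum())
        if m.sum()>200: break
im,P=wrist("d")
E
```

```text
('t4.5', array([-105.7,  -42.2,  114.7]), 'F', array([-0.3, -0. , -0.1]))
t5.1 [-105.9  -21.3  114.3] F [ 0.1 -0.6 -0.7]
t5.3 [-106.   -18.2  114. ] F [-0.1 -1.   0.5]
t5.6 [-106.   -14.9  114. ] F [-0.5 -1.   1.1]
t5.8 [-106.   -11.2  114. ] F [ 0.1 -0.6 -0.8]
t6.1 [-106.1   -9.   114. ] F [ 0.5 -3.8  0.3]
t6.3 [-106.1   -6.   114. ] F [ 0.1 -3.7  1.2]
64
t6.6 [-106.    -2.8  114. ] F [ 0.3 -2.8  0.7]
621
```

```bash
python3 - <<'E'
from h import *
ctrl.pause(.8)
print(where())
im,d=vision.grab_frame("scene"); cv2.imwrite("pics/e.png",cv2.resize(im[120:300,200:440],None,fx=3,fy=3))
E
```

```text
('t7.5', array([-106.,   -3.,  114.]), 'F', array([ 0.1, -3.2,  1. ]))
```

View pics/e.png

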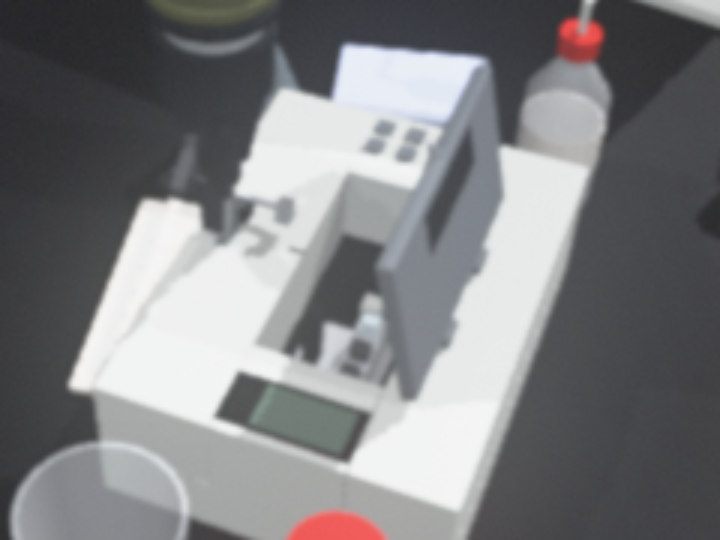

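The cover is open. The crop shows the stoppered cuvette at (370,305) on the +y side, with the two dark blanks beyond it toward −y, so it should be in the y=-15 well. I'll retreat and confirm with the wrist camera.

```bash
python3 - <<'E'
from h import *
ctrl.movel(W(-106,-30,114)); ctrl.movel(W(-106,-40,190)); ctrl.movel(W(-55,-72,190))
print(where())
im,P=wrist("f")
for t in("cuvette","blank_a","post_top","carriage"):
    for r in models.recognise("wrist",t)[:2]:
        u,v=map(int,np.round(r["point"])); print(t,round(r["p"],2),u,v,P[v,u].round(1))
m=(P[...,2]>94)&(P[...,2]<106)&(P[...,0]<-10)&(P[...,0]>-40)&(abs(P[...,1])<85)
print(m.sum(),P[m].min(0),P[m].max(0),np.median(P[m],0))
m=(P[...,2]>88)&(P[...,2]<106)&(P[...,0]<22)&(P[...,0]>2)&(abs(P[...,1])<85)
print(m.sum(),P[m].min(0),P[m].max(0),np.median(P[m],0))
E
```

```text
('t9.1', array([-56. , -71.4, 188.9]), 'F', array([-0.2,  0.3,  0.4]))
cuvette 0.86 355 287 [  6.8 -15.   93.5]
blank_a 0.8 321 280 [ 11.1 -38.3  76.1]
blank_a 0.61 355 288 [  6.9 -15.3  94.9]
post_top 0.7 325 248 [-26.3 -39.   96.4]
carriage 0.73 326 248 [-26.5 -38.4  96.7]
317 [-27.30044962 -42.058273    94.01953878] [-15.11482476 -29.8603702  101.70161465] [-22.4115863 -36.3393243  99.8526633]
414 [  6.2070103  -20.44772534  88.02107641] [19.88256171 -7.12853371 99.70148746] [ 10.83823278 -14.62698938  97.55744681]
```

View pics/f.png

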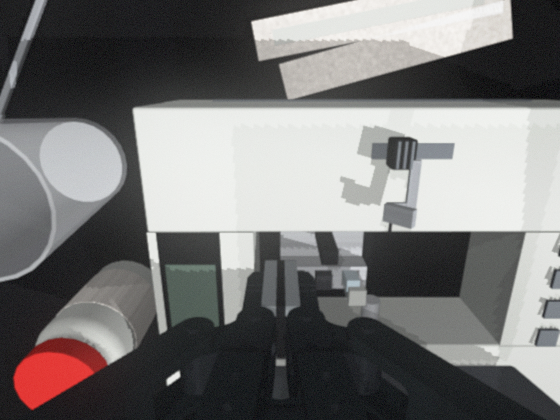

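The wrist view shows the cuvette at (355,287), measured at y≈-14.6, the barrel at (370,305) and the post at (325,248). The carriage needs about 15 mm of travel. I'll push the post with the closed fingers.

```bash
cat >> h.py <<'E'
def cells(name):
    im,P=wrist(name)
    for a,b,lo in((-40,-10,96),(2,22,90)):
        m=(P[...,2]>lo)&(P[...,2]<104)&(P[...,0]<b)&(P[...,0]>a)&(P[...,1]>-60)&(P[...,1]<85)
        q=P[m]; y=q[:,1]; print(m.sum(),"y 2/98%",np.percentile(y,[2,98]).round(1),"mid",np.percentile(y,[2,98]).mean().round(1),"x",np.percentile(q[:,0],[2,98]).round(1)) if m.sum() else print(0)
E
python3 - <<'E'
from h import *
ctrl.movel(W(-26,-67,160)); ctrl.movel(W(-26,-67,84)); print(*where())
ctrl.movel(W(-26,-54,84),max_speed=.06);print(*where())
for y in (-50,-46,-43,-41):
    ctrl.movel(W(-26,y,84),max_speed=.03); ctrl.pause(.2); print(*where())
cells("g")
E
```

```text
t10.4 [-25.6 -67.2  85. ] F [-0.2 -0.7  0.6]
t10.8 [-25.7 -53.1  84.6] F [-1.2 -0.8 -0.5]
t11.3 [-26.1 -50.   83.9] F [-0.1 -0.5  0.8]
t11.8 [-26.  -45.8  84. ] F [0.2 0.6 0.4]
t12.2 [-26.  -42.9  84. ] F [ 0.2 -0.3 -0.1]
t12.7 [-26. -41.  84.] F [ 0.7 -0.5  0. ]
1421 y 2/98% [-52.8 -15.2] mid -34.0 x [-36.1 -15.9]
33 y 2/98% [4.2 6.4] mid 5.3 x [12.  17.1]
```

```bash
python3 - <<'E'
from h import *
ctrl.movel(W(-26,-66,84)); ctrl.movel(W(-26,-70,150)); ctrl.movel(W(-55,-80,190)); print(*where())
cells("k"); im=cv2.imread("pics/k.png"); cv2.imwrite("pics/k2.png",cv2.resize(im[200:340,250:450],None,fx=4,fy=4))
E
```

```text
t14.1 [-55.  -79.9 189.6] F [0.3 0.2 0. ]
297 y 2/98% [-26.6 -14.9] mid -20.7 x [-27.  -15.4]
402 y 2/98% [-5.   7.4] mid 1.2 x [ 6.6 19.3]
```

View pics/k2.png

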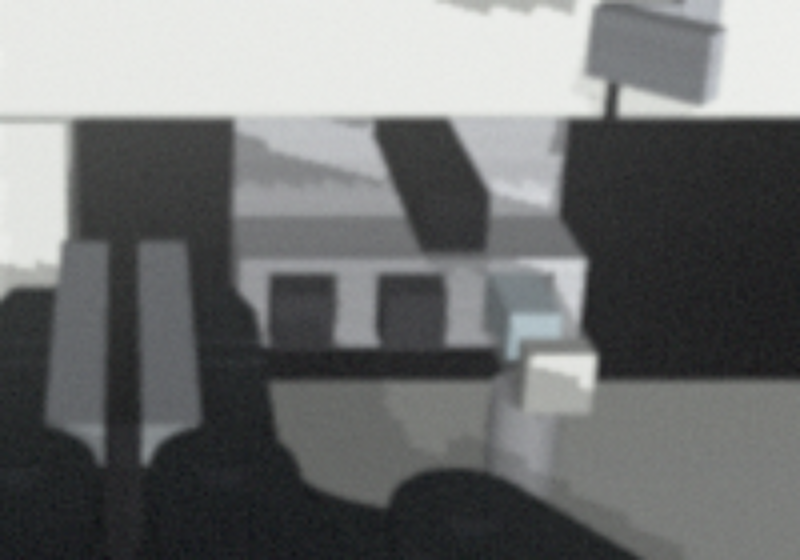

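The carriage moved 15.1 mm, the cuvette at (560,380) in the crop stands before the barrel, both blanks are in their wells and the latch is home. Now I'll close the cover.

```bash
python3 - <<'E'
from h import *
def C(th,gap=0,s=98):
    c,n=np.cos(th),np.sin(th); h=12+gap
    return W(58-s*c+h*n+11, 0, 114+s*n+h*c)
ctrl.movel(W(-55,-60,290),max_speed=.3); ctrl.movel(W(85,0,290),max_speed=.3); print(*where())
ctrl.movel(C(1.35,18)); print(*where())
for th in np.arange(1.30,.10,-.13):
    ctrl.movel(C(th),max_speed=.09)
    w=where(); print(round(th,2),*w)
    if np.abs(w[3]).max()>25: break
E
```

```text
t15.3 [ 8.460e+01 -1.000e-01  2.873e+02] F [-0.5 -0.1  0.6]
t16.0 [ 77.   -0.6 217.4] F [0.4 0.3 0.8]
1.3 t16.4 [ 5.530e+01 -1.000e-01  2.131e+02] F [0.2 0.2 1.2]
1.17 t16.7 [ 42.3  -0.  209.4] F [1.6 0.2 1.7]
1.04 t17.0 [ 29.9  -0.  204.6] F [ 1.  -0.6  2.1]
0.91 t17.2 [ 18.5   0.  198.7] F [ 1.5 -0.1  2. ]
0.78 t17.5 [  7.9   0.  191.5] F [-0.2  0.3  2.7]
0.65 t17.8 [ -1.6  -0.  182.9] F [ 0.1 -0.1  2.5]
0.52 t18.1 [-10.   -0.  173.2] F [ 0.2 -0.   3.3]
0.39 t18.4 [-17.1  -0.  162.4] F [-0.8 -0.1  3.3]
0.26 t18.7 [-22.7   0.  150.9] F [-1.3 -0.6  4.5]
0.13 t19.0 [-25.3   0.  139.5] F [ 1.7 -0.7  3.6]
```

```bash
python3 - <<'E'
from h import *
for z in (135,131,128,126,125,124,123,122,121):
    ctrl.movel(W(-29,0,z),max_speed=.03); ctrl.pause(.1); w=where(); print(z,*w)
    if w[3][2]>25: break
ctrl.pause(.3); print(*where())
ctrl.movel(W(-29,0,150),max_speed=.05); ctrl.movel(W(-90,0,230)); ctrl.movel(W(-160,0,260)); print(*where())
im,P=wrist("m")
m=(P[...,0]<45)&(P[...,0]>-50)&(abs(P[...,1])<90)&(P[...,2]>100)
q=P[m]; print(m.sum(),np.linalg.lstsq(np.c_[q[:,:2],np.ones(len(q))],q[:,2],rcond=None)[0])
m=(P[...,2]>119)&(P[...,2]<129)&(P[...,0]<-90)&(P[...,0]>-120)&(abs(P[...,1])<35); print(np.percentile(P[m][:,1],[2,98]))
E
```

```text
135 t19.4 [-26.4  -0.  136.4] F [ 4.4 -0.3  5.8]
131 t19.8 [-2.710e+01 -1.000e-01  1.323e+02] F [ 2.3 -0.2  7.8]
128 t20.1 [-29.3  -0.  127.8] F [-0.  -0.3  0.1]
126 t20.5 [-2.93e+01  1.00e-01  1.26e+02] F [-2.4  0.6  3.6]
125 t20.8 [-29.3   0.  124.9] F [-3.   0.8  4.4]
124 t21.2 [-29.1   0.  124.4] F [-4.9 -0.4  8.3]
123 t21.5 [-29.    0.  124.3] F [-6.5  1.2 14.3]
122 t21.9 [-29.    0.  124.2] F [-10.2   0.7  22.3]
121 t22.2 [-29.    0.  124.1] F [-11.3   0.9  28.5]
t22.5 [-29.   -0.  124.1] F [-11.1   0.4  29.1]
t24.7 [-159.3    0.   259.8] F [ 0.1  0.2 -0. ]
1791 [1.49058527e-02 2.21946054e-03 1.25422100e+02]
[-5.5087709   7.24053283]
```

View pics/m.png

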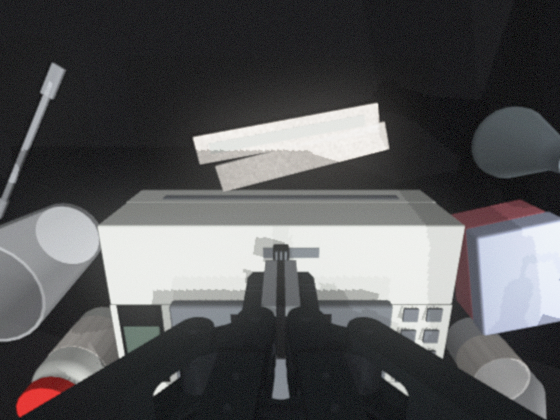

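The cover lies flat at z≈125.5, the latch pad at (281,252) is back at y≈0.9 (home), and the robot is clear. I'm handing in the job.

```bash
python3 -c "
from h import *
print(ticket.close_job())"
```

```text
the job is handed in; nothing more can be done
None
```

I handed in the job at about 25 s of the 61 s allowed: the latch was slid and the cover sprang open, the tall cuvette was set about 1 mm from the beam line, and the cover was pressed shut with the latch measured back home; no verdict was returned, and I did not see the cells again after the cover closed.

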